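# Fit the rotor on the centrifuge's two-flat drive shaft

### The job

Fit the black twelve-place rotor to the open centrifuge: set its hub over the nose of the drive shaft, turn it under light pressure until the two flats in the hub match those on the shaft, and ease it down until it sits fully home on the flange, then let go. Do not force it or let it drop. Leave the blue rotor, the rotor nut, the key and everything else on the bench where they are.

Things in the scene. Friction and masses are not known exactly. Their poses are not given: they have to be found in the camera images.
- rotor: The rotor to fit: black dish 120 mm across, rim 30 mm high, with twelve round cup holes and a bare-metal hub in the middle, 0.3 to 0.55 kg, standing upright on the bench. Origin: centre of its underside, z up. Its top is no higher than 26 mm within 45 mm of the axis, but for the hub. Two white marks on the dish show its x axis. It fits the shaft either way round (every half turn).
- hub (a point): On the rotor's axis, 46 mm above its underside: where to grip the hub from above. The hub is an upright ribbed tube, 32 mm across, standing clear of the dish from 23 to 60 mm above the underside. Its top is open: a recess 24 mm wide and 20 mm deep in which the shaft's nose shows when fitted.
- slot (a point): Centre of the slot in the rotor's underside, at the underside (same place and axes as the rotor). The slot has two flats: 17 mm long (along the rotor's x) by 10.8 mm wide, 16 mm deep. Above it a round bore of 11 mm runs on to the recess in the hub, from 16 to 40 mm above the underside.
- strip_rotor: Another rotor, all blue with four white tube strips, 120 mm across, blue hub 32 mm across and 60 mm high. To be left alone. Origin: centre of its underside.
- centrifuge: White microcentrifuge, 240 mm deep (its x, front to -x), 225 mm wide, 130 mm high, fixed, with a round bowl 139 mm wide and 62 mm deep. The red lid stands open over its back (+x) edge, leaning back, its top 315 mm above the bench, 90 mm or more from the shaft axis; it does not move. Origin: centre of the underside. Pushing or knocking the rotor on the shaft with over 45 N harms the motor.
- seat (a point): On the axis of the upright drive shaft, on top of its flange (30 mm across) where the rotor's underside rests when home; 85 mm above the bench. Axes as the centrifuge. The shaft belongs to the motor: its flats may face any way and this is not measured (find it by feel, or look from above). It stays put under light rubbing and turns stiffly, at 0.07 N m.
- flats_top (a point): On the shaft axis, 14 mm above the seat: top of the shaft's two flats (16 mm round, 9 mm over the flats, top edges chamfered about 1 mm). While the flats do not match, the rotor rests here upright with its underside at this height, centred by the nose. Within about 0.12 rad either side of matching it can go down the last 14 mm.
- nose_tip (a point): Top of the shaft's round threaded nose, on the axis, 46 mm above the seat. The nose is 9 mm across, 32 mm long; its last 5 mm taper to 4 mm across.
- rotor_nut: Black knurled rotor nut, 30 mm across, 24 mm high, on the bench. To be left alone. Origin: centre of its underside.
- rotor_key: Rotor key with a red T handle, 120 by 75 mm, 14 mm high, lying flat. To be left alone. Origin: near the middle of its underside.
- tube_rack: Orange rack of small tubes, 85 by 190 mm, 52 mm high. To be left alone. Origin: centre of its underside.
- tip_box: Blue tip box with a pale lid, 87 by 124 mm, 69 mm high. To be left alone. Origin: centre of its underside.
- timer: White bench timer, 62 by 70 mm, 16 mm thick, lying flat. To be left alone. Origin: centre of its underside.
- wash_bottle: Bottle with a red cap, 60 mm across, 160 mm high. To be left alone. Origin: centre of its underside.

How it is judged:
On the way:
1. the rotor's hub is over the shaft's nose, upright, not yet home (horizontal distance between rotor and seat below 0.006 m and z of rotor in the frame of seat between 0.006 and 0.038 m and angle between rotor's own z axis and vertical below 0.15 rad), for 0.2 s.
At the end, for the whole second after the job is handed in: The black rotor sits home on the drive flange: its underside within 3 mm of the flange in height, within 3 mm of the shaft axis, tilted less than 0.05 rad, at rest and released (z of rotor in the frame of seat between -0.004 and 0.003 m and horizontal distance between rotor and seat below 0.003 m and angle between rotor's own z axis and vertical below 0.05 rad and linear speed of rotor below 0.01 m/s and angular speed of rotor below 0.1 rad/s); the robot touches nothing.
It fails at once if the rotor is forced or knocked on the centrifuge or its shaft (more than 45 N) (contact force between rotor and centrifuge above 45 N).
It fails at once if the rotor is let drop on the shaft (falls faster than 0.2 m/s with its hub over the shaft) (horizontal distance between rotor and seat below 0.015 m and z of rotor in the frame of seat below 0.046 m and linear speed of rotor above 0.2 m/s).
It fails at once if the blue rotor or another thing on the bench is moved more than 25 mm (distance of any of strip_rotor, rotor_nut, rotor_key, tube_rack, tip_box, timer, wash_bottle from where it was at the start of the episode above 0.025 m).
It also fails if it takes over 67 s, if anything falls off the work surface, if the arm or the gripper's body presses on something with over 40 N, if the wrist force passes 120 N, or if a joint passes its speed limit or range.

### The arm

A 7-joint arm with a two-finger parallel gripper is mounted at the origin on the work surface. World frame = base frame: x ahead of the robot, y to its left, z up, the work surface at z = 0. Lengths are in m, angles in rad, forces in N, time in s.
With the tool pointing down it reaches from about 0.4 to 0.85 m from the base axis. Payload 10.4 kg.
Tool frame: the origin (TCP) lies between the finger pads; the fingertips stand 14 mm ahead of it and the grasp point (between the pads) lies 5 mm behind it; z points along the fingers, y is the line along which they close (so a half turn about z gives the same grasp; the last joint's range is limited). The gripper opens to 87 mm and grips with 3 to 60 N. Pads are 19 mm wide; open, the fingers measure 117 mm over their backs; the gripper's body (75 mm by 190 mm) begins 51 mm behind the grasp point.
Start: joints at [1.164, 0.332, -0.065, 1.46, 0.022, 1.35, -0.088], TCP at [0.234, -0.58, 0.237] pointing down, gripper open.
Joint ranges: [-2.6, 2.6], [-0.5, 2.12], [-1.47, 1.34], [0.16, 2.42], [-1.27, 4.41], [0.06, 2.06], [-2.6, 2.6]. Speed limits (rad/s): [2.22, 2.22, 2.79, 2.79, 3.14, 3.14, 3.14].

### API

Orientations are given as a unit quaternion [x, y, z, w].
In Python, from bench import * gives the robot as it stands.
- The arm moves only by the tool drive_tool, never from a script. Its argument "deltas" is a list of rows, each a list of 7 numbers: the turn, a rotation vector about the tool's x, y, z in degrees, then the shift along the tool's x, y, z in m, then the closure, from -1 (fully open) to 1 (shut). A call has 1 to 12 rows; each row is the pose to reach, as a shift and turn from the pose commanded when the call began, along the tool's axes at that moment; what a row does not reach only later rows make up. A row lasts 1/10 s, in which the tool goes at most 50 mm and 8.59 degrees, less where a joint would pass 70% of its speed; a pose out of reach is approached as far as the arm can. A call with a gripper value outside its range is refused whole. The fingers move at their own pace and stop on an object; "squeeze" is the grip in N (left out, the last holds). Time passes only in rows, so rows that repeat a pose let the fingers close. It gives the time, the measured TCP pose, the force and the opening at its end, in the units of the state.
- read_state(): the state, without advancing time (a new reading comes with each control period).
- camera(name): name is "scene" or "top" or "wrist"; returns (picture, depth): 384x512x3 uint8, red, green, blue; 384x512 float32, m along the optical axis (not along the pixel's ray), 0 where there is no reading.
- camera_params(name): a dict with "K" (3x3 intrinsics, pixels), "R" (3x3) and "t" (3): a world point X has camera coordinates R X + t; the wrist camera has in their place "mount" (4x4, takes a point from camera to tool coordinates, whose origin is the TCP and whose axes are the flange's). Camera axes: x right, y down, z forward; pixel columns grow to the right and rows downward; lengths in m; the calibration is good to about 2 mm. The wrist camera is an equidistant fisheye: a pixel r from the principal point sees the ray r / f radians off the axis. A picture is of the moment at which its call begins: read the wrist's pose just before it. camera_params takes no time and is no camera call.
- close_job(): hands the job in, once; it reports no verdict.
Trained networks look in the newest picture that a camera, given by its name, has taken for a name from the list of things; names that differ only in an ending like _2 or _b are one class to them, and where a whole thing is asked for, a point or a joint stands for the part that bears it (a point fixed in the world has none). Each returns a list of dicts, best first, with "score" (0 to 1); they miss things now and then, are a little off and sometimes report something else, mostly with a low value. They report only what shows in the picture. A call takes as long as a camera call.
- outline_of(label, camera): "pixels" (384x512 bool, what is visible of it) and "location" ([column, row] as shares, 0 to 1, of the picture: columns of its width, rows of its height, amid what is visible of it).
- tip_of(label, camera): "location" ([column, row] as shares, 0 to 1, of the picture: columns of its width, rows of its height: a listed point, or the origin of a listed thing).
The state is a dict: "time": time; "joint_positions": joint angles; "joint_vel": joint speeds; "joint_torque": joint torques, N m; "ee_pos": TCP position; "eef_rot": TCP orientation; "ft_force": force on the tool from outside, world axes, zero at the start; "torque": the same for the moment, N m; "width": finger opening in m.
Only numpy, scipy, OpenCV 4.12 (cv2) and the standard library are available. Lean on these libraries where they do the work, as an engineer would, in place of code of your own. Each camera call takes 0.05 s, during which the arm holds its last target. There are 200 camera calls.

## Working session

There is one attempt and no reset: what is moved stays moved. The work goes in short steps, Python scripts to look and compute and a tool call to move; the robot and the scene stay as the last step left them, time stands still between calls to the robot, and variables do not carry over. Pictures are saved under pics/ and viewed, on a budget of 10 in all, crops included, one or two more only if the job needs it, and the job is handed in when it is done.

Besides the shell and the picture viewer there is one more tool, called after "Call:" by a JSON object that holds its "op" and its "data". drive_tool: Moves the arm, as the interface text tells. Its arguments: {"type":"object","properties":{"deltas":{"type":"array"},"squeeze":{"type":"number"}},"required":["deltas"]}

```bash
mkdir -p pics; cat > h.py <<'E'
from bench import *
import numpy as np, cv2
from scipy.spatial.transform import Rotation as Rt
np.set_printoptions(precision=4,suppress=True)
def world(cam,uv,depth=None,z=None):
    p=camera_params(cam);K,R,t=map(np.array,(p['K'],p['R'],p['t']))
    d=np.linalg.inv(K)@np.array([uv[0],uv[1],1.]); c=-R.T@t; w=R.T@d
    return c+w*(depth if z is None else (z-c[2])/w[2])
def save(im,name,s=1): cv2.imwrite('pics/'+name,cv2.resize(im[...,::-1],None,fx=s,fy=s,interpolation=cv2.INTER_CUBIC))
E
python3 - <<'E'
from h import *
s=read_state();print({k:np.array(v) for k,v in s.items()})
a={}
for c in('top','scene'):
    im,d=camera(c);a[c]=im
    p=camera_params(c);print(c,np.array(p['K']),-np.array(p['R']).T@np.array(p['t']))
    for l,z in(('rotor',0),('hub',.046),('strip_rotor',0),('centrifuge',0),('seat',.085),('nose_tip',.131),('rotor_nut',0)):
        for o in tip_of(l,c)[:2]:
            uv=np.array(o['location'])*[512,384];print(l,round(o['score'],2),uv,world(c,uv,z=z))
print(np.array(camera_params('wrist')['K']),np.array(camera_params('wrist')['mount']))
save(np.vstack([a['top'],a['scene']]),'a.png',.78)
E
```

```text
{'time': array(0.), 'joint_positions': array([ 1.1644,  0.3329, -0.0647,  1.4609,  0.0216,  1.3499, -0.0885]), 'joint_vel': array([-0.0004, -0.0006,  0.0004,  0.0001,  0.0001,  0.0023, -0.    ]), 'joint_torque': array([ -0.    , -62.3249,   0.0247, -38.9902,  -0.0614,   0.0397,
         0.0002]), 'ee_pos': array([ 0.2339, -0.5792,  0.2358]), 'eef_rot': array([ 0.9816,  0.1907, -0.0002, -0.0007]), 'ft_force': array([ 0.4455, -0.6188, -0.5455]), 'torque': array([-0.0546, -0.0411,  0.0194]), 'width': array(0.0871)}
top [[457.6008   0.     252.6275]
 [  0.     457.6008 190.8903]
 [  0.       0.       1.    ]] [ 0.3886 -0.0088  1.3225]
rotor 0.93 [301.2096 224.4096] [ 0.4579 -0.1492  0.    ]
hub 0.71 [304.896  223.9104] [ 0.4567 -0.1546  0.046 ]
strip_rotor 0.66 [370.9952 202.4064] [ 0.5185 -0.3537  0.    ]
centrifuge 0.8 [199.4752 221.184 ] [0.4719 0.1444 0.    ]
seat 0.87 [192.7168 218.9952] [0.4727 0.1528 0.085 ]
nose_tip 0.9 [192.     217.1136] [0.4745 0.1487 0.131 ]
rotor_nut 0.73 [122.2144 148.1088] [0.691 0.372 0.   ]
rotor_nut 0.59 [292.5056 146.1888] [ 0.6887 -0.1303  0.    ]
scene [[471.3419   0.     252.8401]
 [  0.     471.3419 196.8217]
 [  0.       0.       1.    ]] [1.1506 0.3123 1.0066]
rotor 0.88 [228.096  177.1008] [ 0.4682 -0.1505  0.    ]
hub 0.88 [226.9184 164.1984] [ 0.4625 -0.155   0.046 ]
strip_rotor 0.97 [163.1232 160.896 ] [ 0.5056 -0.3423  0.    ]
centrifuge 0.49 [159.3856 161.088 ] [ 0.5113 -0.3512  0.    ]
seat 0.86 [331.1104 206.7072] [0.486  0.1526 0.085 ]
nose_tip 0.69 [336.4864 190.6944] [0.4706 0.1533 0.131 ]
rotor_nut 0.42 [189.5936 241.9968] [ 0.6934 -0.128   0.    ]
[[297.3186   0.     258.0626]
 [  0.     297.3186 191.8357]
 [  0.       0.       1.    ]] [[ 0.0003 -0.9653 -0.2612  0.0707]
 [ 1.      0.0003  0.0001  0.0003]
 [-0.     -0.2612  0.9653 -0.1486]
 [ 0.      0.      0.      1.    ]]
```

View pics/a.png

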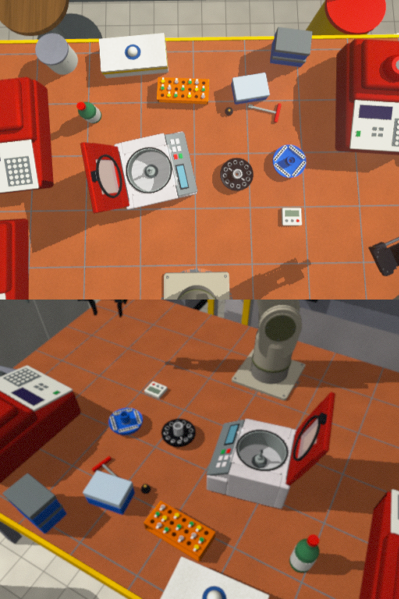

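Top view (shown at 0.78): black rotor at about (237,173), shaft at (150,171), lid to the left (+y), blue rotor at (290,162). The networks agree with this. Next I work out the move to look at the rotor.

```bash
cat >> h.py <<'E'
def yaw(R): return np.degrees(np.arctan2(R[1,0],R[0,0]))
def plan(pos,a):
    s=read_state();R=Rt.from_quat(s['eef_rot']).as_matrix()
    T=np.column_stack([[np.cos(np.radians(a)),np.sin(np.radians(a)),0],[np.sin(np.radians(a)),-np.cos(np.radians(a)),0],[0,0,-1]])
    print('yaw',yaw(R),'rot',np.degrees(Rt.from_matrix(R.T@T).as_rotvec()),'shift',R.T@(np.array(pos)-s['ee_pos']))
def wray(uv,s):
    p=camera_params('wrist');K=np.array(p['K']);M=np.array(p['mount'])
    x,y=(uv[0]-K[0,2])/K[0,0],(uv[1]-K[1,2])/K[1,1];th=np.hypot(x,y);k=np.sin(th)/th if th>1e-9 else 1
    R=Rt.from_quat(s['eef_rot']).as_matrix()
    return R@M[:3,3]+np.array(s['ee_pos']), R@M[:3,:3]@np.array([x*k,y*k,np.cos(th)])
def wworld(uv,s,z):
    c,d=wray(uv,s);return c+d*(z-c[2])/d[2]
def wpix(X,s):
    p=camera_params('wrist');K=np.array(p['K']);M=np.array(p['mount']);R=Rt.from_quat(s['eef_rot']).as_matrix()
    c=M[:3,:3].T@(R.T@(np.array(X)-s['ee_pos'])-M[:3,3]);r=np.hypot(c[0],c[1]);th=np.arctan2(r,c[2])
    return np.array([K[0,2]+K[0,0]*th*c[0]/r,K[1,2]+K[1,1]*th*c[1]/r])
def rectify(im,s,c,half,z,n=500):
    "view of plane z from above, world x up, y left; centre c, +-half m"
    g=np.linspace(half,-half,n);m=np.array([[wpix([c[0]+x,c[1]+y,z],s) for y in g] for x in g],np.float32)
    return cv2.remap(im,m[...,0],m[...,1],cv2.INTER_CUBIC)
E
python3 -c "
from h import *
plan([.457,-.153,.22],72)"
```

```text
yaw 21.99254915564982 rot [  0.0065  -0.0005 -50.0075] shift [ 0.3664 -0.312   0.0166]
```

Call:
{"op": "drive_tool", "data": {"deltas": [[0,0,-50,0.366,-0.312,0.016,-1],[0,0,-50,0.366,-0.312,0.016,-1],[0,0,-50,0.366,-0.312,0.016,-1],[0,0,-50,0.366,-0.312,0.016,-1],[0,0,-50,0.366,-0.312,0.016,-1],[0,0,-50,0.366,-0.312,0.016,-1],[0,0,-50,0.366,-0.312,0.016,-1],[0,0,-50,0.366,-0.312,0.016,-1],[0,0,-50,0.366,-0.312,0.016,-1],[0,0,-50,0.366,-0.312,0.016,-1],[0,0,-50,0.366,-0.312,0.016,-1],[0,0,-50,0.366,-0.312,0.016,-1]]}}

```text
time: 2.0
ee_pos: [0.4567, -0.1531, 0.2206]
eef_rot: [0.809, 0.588, -0.0, 0.0]
ft_force: [-0.0, -0.8, 0.8]
width: 0.087
```

```bash
python3 - <<'E'
from h import *
s=read_state();im,d=camera('wrist');np.save('w1.npy',im)
for l,z in(('rotor',0),('hub',.046)):
    for o in tip_of(l,'wrist')[:2]:
        uv=np.array(o['location'])*[512,384];print(l,round(o['score'],2),uv,wworld(uv,s,z))
o=outline_of('hub','wrist');print([(round(q['score'],2),np.array(q['location'])*[512,384],q['pixels'].sum()) for q in o[:2]])
save(np.hstack([rectify(im,s,(.457,-.153),.075,.028,400),cv2.resize(im,(400,300))[:, :] if 0 else rectify(im,s,(.457,-.153),.03,.060,400)]),'b.png')
plan([.474,.151,.23],103)
E
```

```text
rotor 0.97 [263.9872 169.4976] [ 0.4636 -0.1553  0.    ]
hub 0.83 [259.9936 176.4864] [ 0.4588 -0.1528  0.046 ]
[(0.97, array([261.12  , 168.8832]), np.int64(7917))]Traceback (most recent call last):
  File "<stdin>", line 7, in <module>
  File "h.py", line 28, in rectify
    g=np.linspace(half,-half,n);m=np.array([[wpix([c[0]+x,c[1]+y,z],s) for y in g] for x in g],np.float32)
                                             ~~~~^^^^^^^^^^^^^^^^^^^^^
  File "h.py", line 23, in wpix
    p=camera_params('wrist');K=np.array(p['K']);M=np.array(p['mount']);R=Rt.from_quat(s['eef_rot']).as_matrix()
ValueError: time passes only in moves, steps and waits
```

```bash
cat >> h.py <<'E'
_P=camera_params('wrist');_K=np.array(_P['K']);_M=np.array(_P['mount'])
def wpix(X,s):
    R=Rt.from_quat(s['eef_rot']).as_matrix()
    c=((np.asarray(X)-s['ee_pos'])@R-_M[:3,3])@_M[:3,:3];r=np.hypot(c[...,0],c[...,1])+1e-12;th=np.arctan2(r,c[...,2])
    return np.stack([_K[0,2]+_K[0,0]*th*c[...,0]/r,_K[1,2]+_K[1,1]*th*c[...,1]/r],-1)
def rectify(im,s,c,half,z,n=400):
    "plane z from above, world x up, y left; centre c, +-half m"
    g=np.linspace(half,-half,n);x,y=np.meshgrid(c[0]+g,c[1]+g,indexing='ij')
    m=wpix(np.stack([x,y,0*x+z],-1),s).astype(np.float32)
    return cv2.remap(im,m[...,0],m[...,1],cv2.INTER_CUBIC)
E
python3 - <<'E'
from h import *
s=read_state();im=np.load('w1.npy')
save(np.hstack([rectify(im,s,(.457,-.153),.075,.028),rectify(im,s,(.457,-.153),.03,.060)]),'b.png')
plan([.474,.151,.23],103)
E
```

```text
yaw 71.85698014178789 rot [ -0.0049   0.0192 -31.143 ] shift [ 0.2959 -0.0781 -0.0095]
```

View pics/b.png

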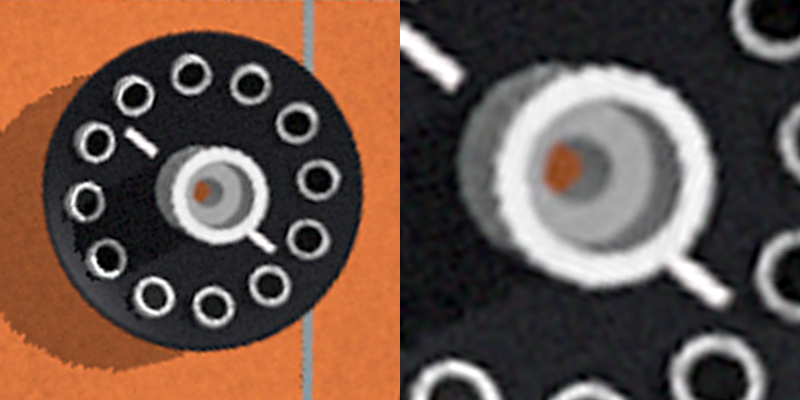

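Rectified view (0.375 mm/px on the left): marks at (141,142) and (260,242), so the rotor's x axis points at about 50° in the world. Rim centre (202,191) and hub top ring (205,176) agree on the rotor at (0.4604, -0.1538). Next I look at the shaft with the camera straight above it.

```bash
python3 -c "
from h import *
plan([.489,.083,.20],103)"
```

```text
yaw 71.85698014178789 rot [ -0.0049   0.0192 -31.143 ] shift [ 0.236  -0.0427  0.0205]
```

Call:
{"op": "drive_tool", "data": {"deltas": [[0,0,-31,0.236,-0.043,0.02,-1],[0,0,-31,0.236,-0.043,0.02,-1],[0,0,-31,0.236,-0.043,0.02,-1],[0,0,-31,0.236,-0.043,0.02,-1],[0,0,-31,0.236,-0.043,0.02,-1],[0,0,-31,0.236,-0.043,0.02,-1],[0,0,-31,0.236,-0.043,0.02,-1],[0,0,-31,0.236,-0.043,0.02,-1],[0,0,-31,0.236,-0.043,0.02,-1]]}}

```text
time: 3.1
ee_pos: [0.4889, 0.0827, 0.2005]
eef_rot: [0.624, 0.782, -0.0, 0.0]
ft_force: [-0.7, -0.2, -0.4]
width: 0.0867
```

```bash
python3 - <<'E'
from h import *
s=read_state();im,d=camera('wrist');np.save('w2.npy',im);print(s['ee_pos'],s['ft_force'])
for l,z in(('seat',.085),('flats_top',.099),('nose_tip',.131)):
    for o in tip_of(l,'wrist')[:2]:
        uv=np.array(o['location'])*[512,384];print(l,round(o['score'],2),uv,wworld(uv,s,z))
c=(.473,.151)
save(np.hstack([rectify(im,s,c,.02,.099),rectify(im,s,c,.09,.130)]),'c.png')
E
```

```text
[0.4889 0.0827 0.2005] [-0.6887 -0.2495 -0.3934]
seat 0.94 [259.0208 110.592 ] [0.473  0.1542 0.085 ]
flats_top 0.58 [259.7888 115.8912] [0.4746 0.1498 0.099 ]
nose_tip 0.81 [262.912 112.704] [0.4761 0.1528 0.131 ]
nose_tip 0.72 [376.1152 362.9952] [ 0.6595 -0.0707  0.131 ]
```

View pics/c.png

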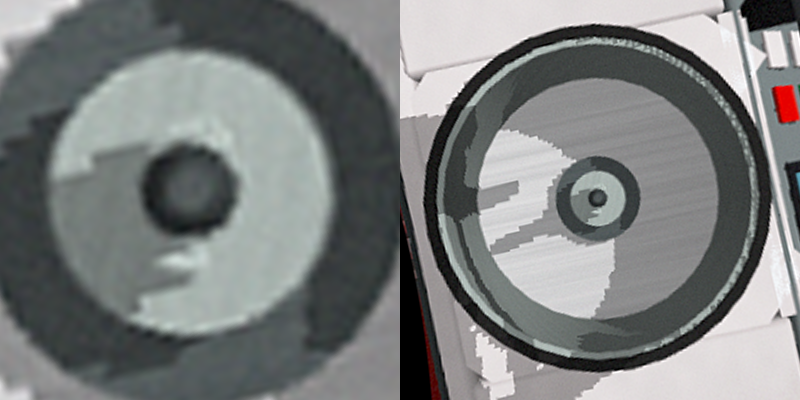

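Nose at (190,190) of the left view and the flange disc around it. The flats are faint, so I'll use depth, where their top stands 14 mm above the flange.

```bash
python3 - <<'E'
from h import *
s=read_state();im,d=camera('wrist')
v,u=np.mgrid[0:384,0:512];x=(u-_K[0,2])/_K[0,0];y=(v-_K[1,2])/_K[1,1];th=np.hypot(x,y)
k=np.tan(th)/th;P=np.stack([x*k,y*k,np.ones_like(x)],-1)*d[...,None]
R=Rt.from_quat(s['eef_rot']).as_matrix();W=(P@_M[:3,:3].T+_M[:3,3])@R.T+s['ee_pos']
m=(np.hypot(W[...,0]-.473,W[...,1]-.151)<.025)&(d>0)
Z=W[m];print(len(Z),np.histogram(Z[:,2],bins=np.arange(.06,.14,.004)))
f=Z[(Z[:,2]>.094)&(Z[:,2]<.104)];c=f[:,:2].mean(0);e,V=np.linalg.eigh(np.cov((f[:,:2]-c).T))
print(len(f),c,np.sqrt(e)*2,'long axis',np.degrees(np.arctan2(V[1,1],V[0,1])))
n=Z[Z[:,2]>.11];print('nose',len(n),n.mean(0),n[:,2].max())
g=Z[abs(Z[:,2]-.085)<.004];print('flange',g.mean(0),[cv2.minEnclosingCircle((g[:,:2]*1000).astype(np.float32))])
h=rectify(np.repeat((W[...,2:]*1000).clip(60,135).astype(np.float32),3,2),s,(.473,.151),.02,.099)
h=((h-75)*4).clip(0,255).astype(np.uint8)
a=cv2.cvtColor(rectify(im,s,(.473,.151),.02,.099),cv2.COLOR_RGB2GRAY);a=cv2.createCLAHE(4,(4,4)).apply(a)
save(np.hstack([h,np.repeat(a[...,None],3,2)]),'d.png')
E
```

```text
Traceback (most recent call last):
NameError: name '_K' is not defined
```

```bash
cat > dep.py <<'E'
from h import *
from h import _K,_M
s=read_state();im,d=camera('wrist')
v,u=np.mgrid[0:384,0:512];x=(u-_K[0,2])/_K[0,0];y=(v-_K[1,2])/_K[1,1];th=np.hypot(x,y)
k=np.tan(th)/th;P=np.stack([x*k,y*k,np.ones_like(x)],-1)*d[...,None]
R=Rt.from_quat(s['eef_rot']).as_matrix();W=(P@_M[:3,:3].T+_M[:3,3])@R.T+s['ee_pos']
m=(np.hypot(W[...,0]-.473,W[...,1]-.151)<.025)&(d>0)
Z=W[m];print(len(Z),np.histogram(Z[:,2],bins=np.arange(.06,.14,.004)))
f=Z[(Z[:,2]>.094)&(Z[:,2]<.104)];c=f[:,:2].mean(0);e,V=np.linalg.eigh(np.cov((f[:,:2]-c).T))
print(len(f),c,np.sqrt(e)*2,'long axis',np.degrees(np.arctan2(V[1,1],V[0,1])))
n=Z[Z[:,2]>.11];print('nose',len(n),n.mean(0),n[:,2].max())
g=Z[abs(Z[:,2]-.085)<.004];print('flange',g.mean(0),[cv2.minEnclosingCircle((g[:,:2]*1000).astype(np.float32))])
h=rectify(np.repeat((W[...,2:]*1000).clip(60,135).astype(np.float32),3,2),s,(.473,.151),.02,.099)
h=((h-75)*4).clip(0,255).astype(np.uint8)
a=cv2.cvtColor(rectify(im,s,(.473,.151),.02,.099),cv2.COLOR_RGB2GRAY);a=cv2.createCLAHE(4,(4,4)).apply(a)
save(np.hstack([h,np.repeat(a[...,None],3,2)]),'d.png')
E
python3 dep.py
```

```text
2243 (array([  0,   3, 123, 984, 250,  13, 677,   0,   0,  63,   6,   0,   0,
         0,   0,  12,  40,  67,   5,   0]), array([0.06 , 0.064, 0.068, 0.072, 0.076, 0.08 , 0.084, 0.088, 0.092,
       0.096, 0.1  , 0.104, 0.108, 0.112, 0.116, 0.12 , 0.124, 0.128,
       0.132, 0.136, 0.14 ]))
69 [0.4737 0.152 ] [0.0055 0.0117] long axis 168.73054516069553
nose 124 [0.4738 0.1518 0.1283] 0.13325963821774334
flange [0.4737 0.1522 0.0855] [((473.6728515625, 152.16578674316406), 14.903084754943848)]
```

View pics/d.png

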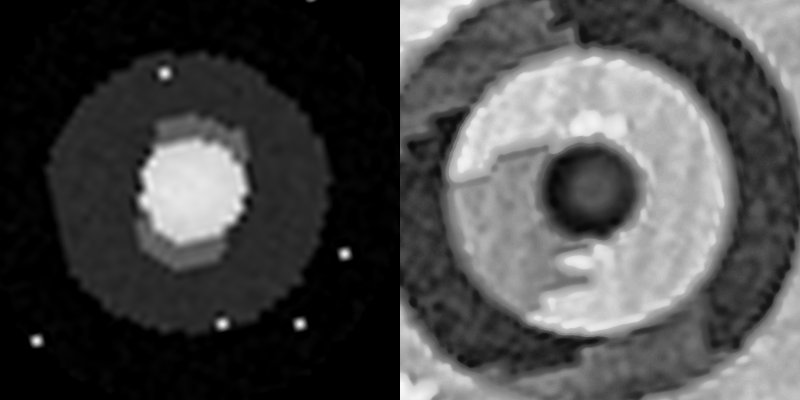

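Depth view (0.1 mm/px, left): the flats' block shows at (200,127) and (183,252) either side of the nose. So the shaft is at (0.4737, 0.1520), flange z 0.0855, and the flats' long axis at about -10°. I need to turn the rotor about -60°, so I'll grasp at yaw 150 and finish near 90.

```bash
python3 -c "
from h import *
plan([.4604,-.1538,.12],150)"
```

```text
yaw 102.95592271532306 rot [ -0.0006   0.016  -47.0441] shift [-0.2256 -0.0809  0.0806]
```

Call:
{"op": "drive_tool", "data": {"deltas": [[0,0,-47,-0.226,-0.081,0,-0.15],[0,0,-47,-0.226,-0.081,0,-0.15],[0,0,-47,-0.226,-0.081,0,-0.15],[0,0,-47,-0.226,-0.081,0,-0.15],[0,0,-47,-0.226,-0.081,0.08,-0.15],[0,0,-47,-0.226,-0.081,0.08,-0.15],[0,0,-47,-0.226,-0.081,0.08,-0.15],[0,0,-47,-0.226,-0.081,0.08,-0.15],[0,0,-47,-0.226,-0.081,0.08,-0.15],[0,0,-47,-0.226,-0.081,0.08,-0.15]]}}

```text
time: 4.4
ee_pos: [0.4617, -0.1527, 0.1219]
eef_rot: [0.259, 0.966, -0.0, 0.001]
ft_force: [0.2, 1.4, 0.7]
width: 0.0502
```

```bash
python3 - <<'E'
from h import *
plan([.4604,-.1538,.044],150)
s=read_state();print(s['ee_pos'],s['width']);im,d=camera('wrist')
save(np.hstack([rectify(im,s,(.4604,-.1538),.07,.028),rectify(im,s,(.4604,-.1538),.03,.060)]),'e.png')
E
```

```text
yaw 150.03340786098605 rot [0.029  0.1236 0.0334] shift [ 0.0008 -0.0017  0.0779]
[ 0.4617 -0.1527  0.1219] 0.05023825582188907
```

View pics/e.png

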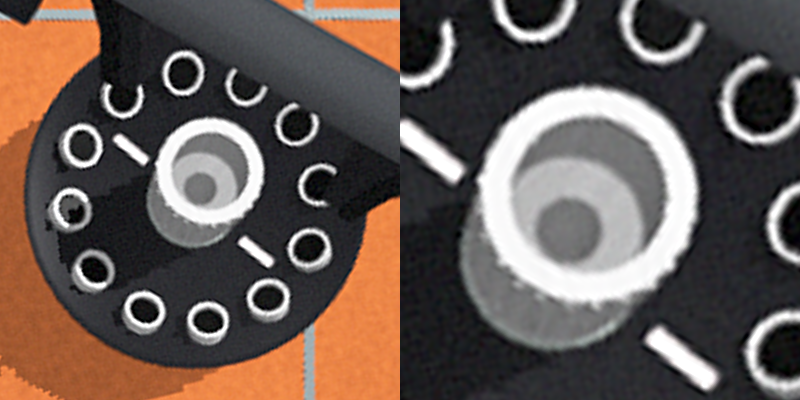

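Hub top ring at (188,194) of the right view, within 2 mm of the target. Marks at (130,150) and (257,252) give about 51°, so the earlier measurement holds. Descend and grip.

Call:
{"op": "drive_tool", "data": {"deltas": [[0,0,0,0,0,0.03,-0.15],[0,0,0,0,-0.001,0.05,-0.15],[0,0,0,0,-0.001,0.065,-0.15],[0,0,0,0,-0.001,0.0765,-0.15],[0,0,0,0,-0.001,0.0765,-0.15],[0,0,0,0,-0.001,0.0765,0.5],[0,0,0,0,-0.001,0.0765,0.5],[0,0,0,0,-0.001,0.0765,0.5],[0,0,0,0,-0.001,0.0765,0.5],[0,0,0,0,-0.001,0.0765,0.5]], "squeeze": 30}}

```text
time: 5.45
ee_pos: [0.461, -0.1544, 0.0449]
eef_rot: [0.259, 0.966, 0.0, 0.001]
ft_force: [1.1, 2.5, 6.6]
width: 0.0313
```

```bash
python3 -c "
from h import *
s=read_state();print(s['ee_pos'],s['width'],s['ft_force'])
plan([.4604,-.1538,.20],150)"
```

```text
[ 0.461  -0.1544  0.0449] 0.031313492027604875 [1.1478 2.5482 6.5785]
yaw 150.00816328577437 rot [0.0429 0.0955 0.0082] shift [ 0.0006  0.0004 -0.1551]
```

Call:
{"op": "drive_tool", "data": {"deltas": [[0,0,0,0,0,-0.01,0.5],[0,0,0,0,0,-0.03,0.5],[0,0,0,0,0,-0.06,0.5],[0,0,0,0,0,-0.1,0.5],[0,0,0,0,0,-0.14,0.5],[0,0,0,0,0,-0.165,0.5],[0,0,0,0,0,-0.165,0.5],[0,0,0,0,0,-0.165,0.5],[0,0,0,0,0,-0.165,0.5]]}}

```text
time: 6.35
ee_pos: [0.4588, -0.1546, 0.2073]
eef_rot: [0.259, 0.966, 0.0, -0.002]
ft_force: [0.2, 0.0, -5.8]
width: 0.0317
```

```bash
python3 - <<'E'
from h import *
s=read_state();print(s['ee_pos'],s['width'],s['ft_force'],s['torque'])
im,d=camera('wrist');b=(s['ee_pos'][0],s['ee_pos'][1]);z=s['ee_pos'][2]-.0449
save(np.hstack([rectify(im,s,b,.07,z+.026),rectify(im,s,b,.03,z+.060)]),'f.png')
plan([.4737,.1520,.21],89)
E
```

```text
[ 0.4588 -0.1546  0.2073] 0.03168369203446493 [ 0.1624  0.0052 -5.7656] [ 0.071  -0.1487 -0.032 ]
yaw 149.98675876490725 rot [-0.1147 -0.1467 60.9867] shift [ 0.1406  0.2728 -0.0024]
```

View pics/f.png

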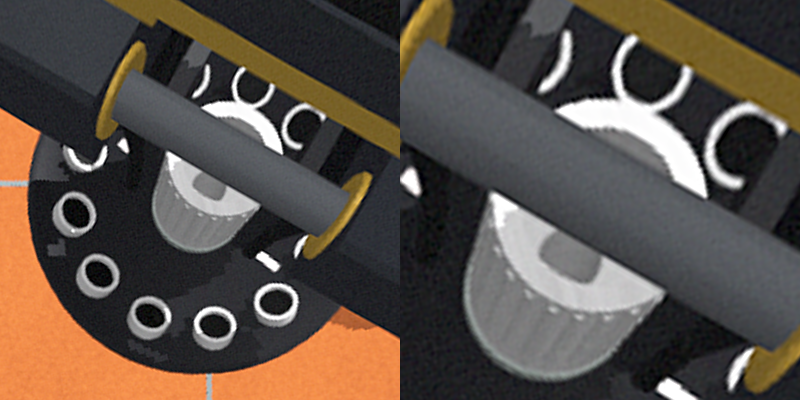

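Call:
{"op": "drive_tool", "data": {"deltas": [[0,0,7,0.006,0.013,-0.005,0.5],[0,0,14,0.025,0.048,-0.005,0.5],[0,0,22,0.045,0.087,-0.005,0.5],[0,0,30,0.065,0.126,-0.005,0.5],[0,0,38,0.085,0.165,-0.005,0.5],[0,0,46,0.105,0.204,-0.005,0.5],[0,0,54,0.125,0.243,-0.005,0.5],[0,0,60.5,0.137,0.265,-0.005,0.5],[0,0,60.5,0.141,0.273,-0.005,0.5],[0,0,60.5,0.141,0.273,-0.005,0.5],[0,0,60.5,0.141,0.273,-0.005,0.5],[0,0,60.5,0.141,0.273,-0.005,0.5]]}}

```text
time: 7.6
ee_pos: [0.4744, 0.1508, 0.2134]
eef_rot: [0.71, 0.704, -0.001, -0.0]
ft_force: [0.8, -1.3, -3.9]
width: 0.0312
```

```bash
python3 - <<'E'
from h import *
s=read_state();print(s['ee_pos'],s['width'],s['ft_force'],s['torque'])
plan([.4737,.1520,.18],89.5)
im,d=camera('wrist');b=(s['ee_pos'][0],s['ee_pos'][1]);z=s['ee_pos'][2]-.0449
sc,_=camera('scene');
save(np.hstack([rectify(im,s,b,.07,z+.026),cv2.resize(sc[100:300,230:430],(400,400))]),'g.png')
E
```

```text
[0.4744 0.1508 0.2134] 0.031190841733842928 [ 0.7805 -1.3448 -3.926 ] [-0.057  -0.1609 -0.0275]
yaw 89.45045934324757 rot [-0.0668  0.0419 -0.0496] shift [ 0.0012 -0.0007  0.0334]
```

View pics/g.png

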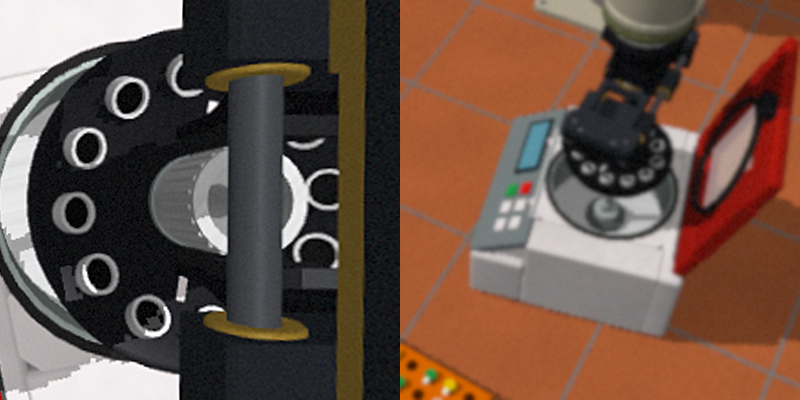

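Marks at about (213,106) and (182,288) put the rotor x axis at about -10°, matching the shaft. The scene crop shows the rotor over the bowl and clear of the lid. Go down slowly.

Call:
{"op": "drive_tool", "data": {"deltas": [[0,0,0,0.001,-0.0005,0.008,0.5],[0,0,0,0.001,-0.0005,0.018,0.5],[0,0,0,0.001,-0.0005,0.026,0.5],[0,0,0,0.001,-0.0005,0.03,0.5],[0,0,0,0.001,-0.0005,0.033,0.5],[0,0,0,0.001,-0.0005,0.036,0.5],[0,0,0,0.001,-0.0005,0.039,0.5],[0,0,0,0.001,-0.0005,0.042,0.5],[0,0,0,0.001,-0.0005,0.045,0.5],[0,0,0,0.001,-0.0005,0.045,0.5],[0,0,0,0.001,-0.0005,0.045,0.5],[0,0,0,0.001,-0.0005,0.045,0.5]]}}

```text
time: 8.9
ee_pos: [0.474, 0.153, 0.169]
eef_rot: [0.71, 0.704, -0.0, 0.0]
ft_force: [-0.9, -0.4, -5.0]
width: 0.0315
```

```bash
cat > st.py <<'E'
from h import *
s=read_state();R=Rt.from_quat(s['eef_rot']).as_matrix()
print(s['time'],s['ee_pos'],'under',s['ee_pos'][2]-.0449-.0853,'yaw',yaw(R),'tilt',np.degrees(np.arccos(-R[2,2])),s['width'],s['ft_force'],s['torque'])
E
python3 st.py
```

```text
8.9 [0.474 0.153 0.169] under 0.038825603502000164 yaw 89.48234498193055 tilt 0.016457076037391997 0.03147724602474576 [-0.8782 -0.4443 -4.9758] [-0.3131  0.0003  0.0051]
```

Call:
{"op": "drive_tool", "data": {"deltas": [[0,0,0,0,0,0.003,0.5],[0,0,0,0,0,0.006,0.5],[0,0,0,0,0,0.009,0.5],[0,0,0,0,0,0.012,0.5],[0,0,0,0,0,0.015,0.5],[0,0,0,0,0,0.018,0.5],[0,0,0,0,0,0.02,0.5],[0,0,0,0,0,0.02,0.5],[0,0,0,0,0,0.02,0.5]]}}

```text
time: 9.8
ee_pos: [0.4739, 0.153, 0.1488]
eef_rot: [0.71, 0.704, -0.0, -0.0]
ft_force: [1.2, -2.5, -6.6]
width: 0.0317
```

```bash
python3 st.py
```

```text
9.8 [0.4739 0.153  0.1488] under 0.01860312061979154 yaw 89.48152161170832 tilt 0.021032226940562067 0.03167778439762459 [ 1.1592 -2.5176 -6.6098] [-0.7833 -0.2944 -0.0285]
```

Call:
{"op": "drive_tool", "data": {"deltas": [[0,0,0,-0.0008,0,0,0.5],[0,0,0,-0.0008,0,0.001,0.5],[0,0,0,-0.0008,0,0.002,0.5],[0,0,0,-0.0008,0,0.003,0.5],[0,0,0,-0.0008,0,0.004,0.5],[0,0,0,-0.0008,0,0.005,0.5],[0,0,0,-0.0008,0,0.006,0.5],[0,0,0,-0.0008,0,0.006,0.5]]}}

```text
time: 10.6
ee_pos: [0.4739, 0.1525, 0.1429]
eef_rot: [0.71, 0.704, -0.0, -0.0]
ft_force: [-0.0, 0.0, -4.9]
width: 0.0313
```

```bash
python3 st.py
```

```text
10.6 [0.4739 0.1525 0.1429] under 0.012683468469283907 yaw 89.5005925957202 tilt 0.009555634179369997 0.03128294197740477 [-0.0134  0.0046 -4.8949] [-0.014  -0.0765 -0.0101]
```

Free of side force and just past the flats' top. Continue gently.

Call:
{"op": "drive_tool", "data": {"deltas": [[0,0,0,0,0,0.001,0.5],[0,0,0,0,0,0.002,0.5],[0,0,0,0,0,0.003,0.5],[0,0,0,0,0,0.004,0.5],[0,0,0,0,0,0.004,0.5]]}}

```text
time: 11.1
ee_pos: [0.4739, 0.1523, 0.1389]
eef_rot: [0.71, 0.704, -0.0, -0.0]
ft_force: [0.5, -0.2, -4.8]
width: 0.0318
```

```bash
python3 st.py
```

```text
11.1 [0.4739 0.1523 0.1389] under 0.008659828670856809 yaw 89.49011161797156 tilt 0.013015177997421306 0.03179274641165268 [ 0.4518 -0.1899 -4.8102] [-0.0287 -0.1375  0.0276]
```

The flats have engaged: it is 5 mm below their top with no contact force. Ease down the rest.

Call:
{"op": "drive_tool", "data": {"deltas": [[0,0,0,0,0,0.001,0.5],[0,0,0,0,0,0.002,0.5],[0,0,0,0,0,0.003,0.5],[0,0,0,0,0,0.004,0.5],[0,0,0,0,0,0.005,0.5],[0,0,0,0,0,0.006,0.5],[0,0,0,0,0,0.007,0.5],[0,0,0,0,0,0.007,0.5]]}}

```text
time: 11.9
ee_pos: [0.4739, 0.1524, 0.1319]
eef_rot: [0.71, 0.704, -0.0, -0.0]
ft_force: [-0.2, -0.9, -4.7]
width: 0.0315
```

```bash
python3 st.py
```

```text
11.9 [0.4739 0.1524 0.1319] under 0.0016773214447690504 yaw 89.48759977782187 tilt 0.016279513929693488 0.03148592214918111 [-0.2356 -0.8843 -4.7146] [-0.0324 -0.1213  0.022 ]
```

Call:
{"op": "drive_tool", "data": {"deltas": [[0,0,0,0,0,0.0005,0.5],[0,0,0,0,0,0.001,0.5],[0,0,0,0,0,0.0015,0.5],[0,0,0,0,0,0.0015,0.5]]}}

```text
time: 12.3
ee_pos: [0.474, 0.1524, 0.1305]
eef_rot: [0.71, 0.704, -0.0, 0.0]
ft_force: [-0.1, -0.3, -3.9]
width: 0.0312
```

```bash
python3 st.py
```

```text
12.3 [0.474  0.1524 0.1305] under 0.0002714681117945289 yaw 89.49487576065239 tilt 0.00409829821620432 0.03117265263404024 [-0.0674 -0.2894 -3.9218] [-0.0758 -0.1464 -0.0211]
```

Call:
{"op": "drive_tool", "data": {"deltas": [[0,0,0,0,0,0.0005,0.5],[0,0,0,0,0,0.001,0.5],[0,0,0,0,0,0.001,0.5]]}}

```text
time: 12.6
ee_pos: [0.4741, 0.1525, 0.13]
eef_rot: [0.71, 0.704, 0.0, 0.0]
ft_force: [-2.9, -1.0, 2.6]
width: 0.0316
```

```bash
python3 st.py
```

```text
12.6 [0.4741 0.1525 0.13  ] under -0.00024745685760617364 yaw 89.49098894873951 tilt 0.020841693271458666 0.031558105275907494 [-2.8818 -1.0222  2.6279] [-0.2221  0.5136  0.0117]
```

Contact at flange height (the load has gone to +2.6 N). It's home, so release partway and withdraw straight up.

Call:
{"op": "drive_tool", "data": {"deltas": [[0,0,0,0,0,0.0005,0.2],[0,0,0,0,0,0.0005,0.0],[0,0,0,0,0,0.0005,-0.15],[0,0,0,0,0,0.0005,-0.15],[0,0,0,0,0,0.0005,-0.15],[0,0,0,0,0,-0.01,-0.15],[0,0,0,0,0,-0.03,-0.15],[0,0,0,0,0,-0.06,-0.15],[0,0,0,0,0,-0.09,-0.15],[0,0,0,-0.05,0,-0.1,-0.15],[0,0,0,-0.07,0,-0.1,-0.15],[0,0,0,-0.07,0,-0.1,-0.15]]}}

```text
time: 13.8
ee_pos: [0.4739, 0.079, 0.2306]
eef_rot: [0.712, 0.702, -0.0, 0.001]
ft_force: [-0.0, 0.5, 0.1]
width: 0.0502
```

```bash
sed -e "s/^f=Z.*//;s/^print(len(f).*//;s/^g=.*//;s/^h=.*//;s/^a=.*//;s/^save.*//" dep.py > dep2.py; cat >> dep2.py <<'E'
c0=np.array([.4738,.1522]);r=np.hypot(W[...,0]-c0[0],W[...,1]-c0[1])
q=W[(r<.022)&(d>0)&(W[...,2]>.138)];print('hub top z',np.median(q[:,2]),'expect',.0855+.060,cv2.minEnclosingCircle((q[:,:2]*1000).astype(np.float32)))
q=W[(r<.045)&(r>.02)&(d>0)];A=np.c_[q[:,:2]-c0,np.ones(len(q))];q2=W[(r<.058)&(r>.052)&(d>0)];print('dish z',np.percentile(q[:,2],[50,90]),'rim',np.percentile(q2[:,2],[10,50,90]),len(q2))
save(np.hstack([rectify(im,s,c0,.075,.113),rectify(im,s,c0,.03,.1455)]),'i.png')
print(s['time'],s['ft_force'],s['width'])
E
python3 dep2.py
```

```text
2377 (array([  0,   0,   0,   0,   0,   0,   5,   0,   0,   6,   3, 366, 697,
         3,   4,  25, 521,  71,  32,  21]), array([0.06 , 0.064, 0.068, 0.072, 0.076, 0.08 , 0.084, 0.088, 0.092,
       0.096, 0.1  , 0.104, 0.108, 0.112, 0.116, 0.12 , 0.124, 0.128,
       0.132, 0.136, 0.14 ]))
nose 1323 [0.4732 0.1529 0.135 ] 0.14813795035366822
hub top z 0.14532968713254635 expect 0.14550000000000002 ((473.4551696777344, 153.13238525390625), 16.651308059692383)
dish z [0.1102 0.3037] rim [0.1145 0.3122 0.3357] 12643
13.8 [-0.0467  0.4934  0.0876] 0.05021596681532315
```

View pics/i.png

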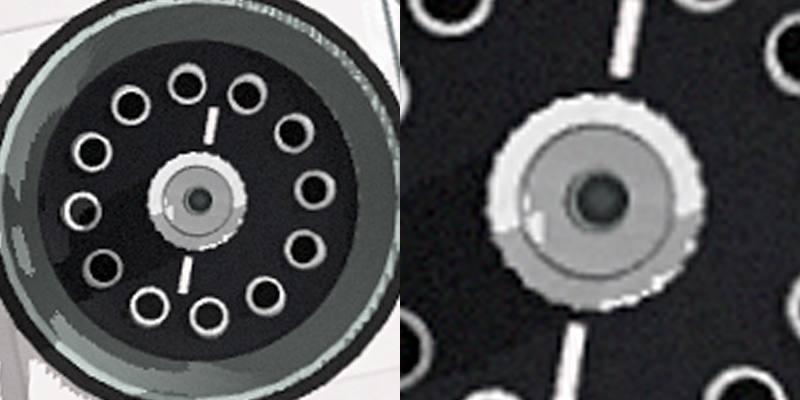

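The rotor sits level and centred at (198,202) in the bowl, with the nose showing in the recess. The hub top is at 0.1453 m (0.1455 expected) and the gripper is clear. Hand in.

```bash
python3 -c "
from bench import *
print(close_job())"
```

```text
the job is handed in; nothing more can be done
None
```

The black rotor is fitted to the centrifuge, fully home on the flange, and released. I handed the job in at about 14 s of the 67 s allowed; no verdict is reported.

- **How it was done:** I found the angle of the shaft's flats (about -10°) from the wrist camera's depth picture. I gripped the hub so that turning the rotor about -60° on the way over lined it up. The slot went onto the flats at the first attempt, so no search by turning under pressure was needed. The rotor met the flange at the expected height. The highest upward force I read there was 2.6 N, and about 2.5 N sideways over the nose was relieved by shifting 0.8 mm.
- **Final checks:** The hub top was at 0.1453 m, against 0.1455 m expected when home. The hub centre was within about 1 mm of the shaft axis. The shaft nose shows in the recess, and the picture shows the rotor level and the gripper clear with no force on it.
- **Not confirmed:** The final depth check of the rim was no use, because the gripper showed in that part of the picture. I did not measure the other things on the bench again, but I did not touch them.

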